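# Power up the lamp from the battery box: main, inverter, outlet

### The job

Power up the battery box for the lamp in the proper order, source first and load last: press on the main rocker (beside the meter), then the inverter rocker (beside the fan grille), then the outlet rocker (beside the socket with the lamp in it). Press each lightly with a fingertip on its raised half, the half nearest the meter, grille or socket, until it is fully over, and leave the rocker beside the USB ports off. Pick nothing up, and do not shift or knock over the bottles, pot and tin standing on and around the box.

Things in the scene. Friction and masses are not known exactly. Their poses are not given: they have to be found in the camera images.
- power_box: Portable battery box, black plastic, fixed: 210 (x) x 372 (y) x 140 mm high, folded carry handles on its ends. Origin: centre of its underside, on the table; long front faces its -x; z up. Four aluminium modules lie side by side on top, 85 mm apart along its y, all turned like the box, plate tops 144 mm above the table. Which module is in which place changes.
- main_module: Fixed aluminium plate 190 (x) x 83 (y) x 4 mm on the box's top; origin at the centre of its underside, 140 mm up; x from the rocker end (-x) to the socket end (+x), z up. Black rocker 58 x 34 mm, pivot at x -45, y 0, z +10 mm, in a bezel 8 mm high. At the socket end a black meter, green window (40 x 58 mm, 12 mm high). The largest of the four rockers.
- inverter_module: Fixed aluminium plate 190 (x) x 83 (y) x 4 mm on the box's top; origin at the centre of its underside, 140 mm up; x from the rocker end (-x) to the socket end (+x), z up. Black rocker 46 x 24 mm, pivot at x -45, y 0, z +10 mm, in a bezel 8 mm high. At the socket end a round steel fan grille, 60 mm across, 11 mm high.
- outlet_module: Fixed aluminium plate 190 (x) x 83 (y) x 4 mm on the box's top; origin at the centre of its underside, 140 mm up; x from the rocker end (-x) to the socket end (+x), z up. Black rocker 46 x 24 mm, pivot at x -45, y 0, z +10 mm, in a bezel 8 mm high. At x +45 a round white socket with a lamp plug (38 mm wide, top z 44); its gooseneck leans to +x, up to a lamp head at x +105, z 220 mm.
- usb_module: Fixed aluminium plate 190 (x) x 83 (y) x 4 mm on the box's top; origin at the centre of its underside, 140 mm up; x from the rocker end (-x) to the socket end (+x), z up. Black rocker 46 x 24 mm, pivot at x -45, y 0, z +10 mm, in a bezel 8 mm high. At the socket end two USB ports and a round black cap, 12 mm high. Stays off.
- main_switch (a joint): Rocker of the main module, rad. 0 = off: its half towards the socket end stands up 18 degrees, the other half is level. 0.32 = on: the reverse, the pressed half level, 2 mm above the bezel. It has no spring: it moves at 2 to 3 N at the press point, stays where it is left, and stops hard at both ends.
- main_press (a point): Press point of the main rocker, on the middle of its half towards the socket end (raised while off), 17 mm from the pivot. It moves with the rocker: off, 16 mm to module +x of the pivot and 155 mm above the table; on, 5 mm lower.
- inverter_switch (a joint): Rocker of the inverter module, rad. 0 = off: its half towards the socket end stands up 18 degrees, the other half is level. 0.32 = on: the reverse, the pressed half level, 2 mm above the bezel. It has no spring: it moves at 2 to 3 N at the press point, stays where it is left, and stops hard at both ends.
- inverter_press (a point): Press point of the inverter rocker, on the middle of its half towards the socket end (raised while off), 17 mm from the pivot. It moves with the rocker: off, 16 mm to module +x of the pivot and 155 mm above the table; on, 5 mm lower.
- outlet_switch (a joint): Rocker of the outlet module, rad. 0 = off: its half towards the socket end stands up 18 degrees, the other half is level. 0.32 = on: the reverse, the pressed half level, 2 mm above the bezel. It has no spring: it moves at 2 to 3 N at the press point, stays where it is left, and stops hard at both ends.
- outlet_press (a point): Press point of the outlet rocker, on the middle of its half towards the socket end (raised while off), 17 mm from the pivot. It moves with the rocker: off, 16 mm to module +x of the pivot and 155 mm above the table; on, 5 mm lower.
- usb_switch (a joint): Rocker of the USB module, rad. 0 = off: its half towards the socket end stands up 18 degrees, the other half is level. 0.32 = on: the reverse, the pressed half level, 2 mm above the bezel. It has no spring: it moves at 2 to 3 N at the press point, stays where it is left, and stops hard at both ends.
- usb_press (a point): Press point of the USB rocker, on the middle of its half towards the socket end (raised while off), 17 mm from the pivot. It moves with the rocker: off, 16 mm to module +x of the pivot and 155 mm above the table; on, 5 mm lower.
- bottle_a: Small amber dropper bottle with black cap, 25 mm across, 58 mm high, standing on the box's top near the back edge, on the seam between the two middle modules; loose. Origin at the centre of its underside.
- balm_pot: Little amber glass pot with white cap, 28 mm across, 24 mm high, standing on the box's top among the rockers, on the seam between the two middle modules; loose. Origin at the centre of its underside.
- bottle_b: Amber bottle with black cap, 33 mm across, 92 mm high, standing on the table near the box; loose. Origin at the centre of its underside.
- bottle_c: Amber bottle with black cap, 28 mm across, 72 mm high, standing on the table near the box; loose. Origin at the centre of its underside.
- bottle_d: Amber bottle with black cap, 38 mm across, 105 mm high, standing on the table near the box; loose. Origin at the centre of its underside.
- tin: Flat aluminium tin with orange lid, 60 mm across, 32 mm high, on the table near the box; loose. Origin at the centre of its underside.
Not all that is in view belongs to the job. Several things have the shape of the tin; the one meant has the colours described above.

How it is judged:
By the outcome, as a careful person would: the job done as asked, in the order asked, and still so for the second after the job is handed in, with the robot touching nothing.
It also fails if it takes over 45 s, if anything falls off the work surface, if the arm or the gripper's body presses on something with over 40 N, if the wrist force passes 120 N, or if a joint passes its speed limit or range.

### The arm

A 6-joint arm with a two-finger parallel gripper is mounted at the origin on the work surface. World frame = base frame: x ahead of the robot, y to its left, z up, the work surface at z = 0. Lengths are in m, angles in rad, forces in N, time in s.
With the tool pointing down it reaches from about 0.225 to 0.875 m from the base axis. Payload 3.4 kg.
Tool frame: the origin (TCP) lies midway between the tips of the shut fingers; the grasp point (between the pads) lies 19 mm behind it (pinch_z is the distance from the TCP to the grasp point, in m); z points along the fingers, y is the line along which they close (so a half turn about z gives the same grasp; the last joint's range is limited). The gripper opens to 85 mm and grips with 20 to 120 N. Pads are 22 mm wide; open, the fingers measure 114 mm over their backs; the gripper's body (76 mm by 85 mm) begins 54 mm behind the grasp point. The pads swing forward as they close: fully open they stand 13 mm farther back than shut.
Start: joints at [-1.318, 0.276, 1.505, -0, 1.361, -0.121], TCP at [0.21, -0.535, 0.231] pointing down, gripper open.
Joint ranges: [-2.89, 2.89], [-0.75, 2.08], [0.22, 2.7], [-1.18, 4.32], [0.11, 2.71], [-2.7, 2.7]. Speed limits (rad/s): [2.57, 2.57, 3.14, 3.14, 3.14, 3.14].

### API

Orientations are given as a unit quaternion [w, x, y, z].
In Python, from rig import get_state, get_image, sign_off, pinch_z gives the robot as it stands.
- The arm moves only by the tool send_rows, never from a script. Its argument "steps" is one flat list of numbers, 5 for each row, row after row: the gripper's target within -1 to 1 (fully open at 1, half-way at 0, shut at -1), then the shift along the tool's x, y, z in cm, then the turn about the tool's z in degrees. In form: [gripper, x, y, z, roll, gripper, x, y, z, roll, ...]. A call has 1 to 12 rows; each row shifts and turns the commanded pose from where the row before left it, along the tool's axes as they then stand; what a row does not reach is not made up. A row lasts 1/10 s, in which the tool goes at most 50 mm and 8.59 degrees, less where a joint would pass 70% of its speed; a pose out of reach is approached as far as the arm can. A call is refused whole if a number of a shift passes 5 or a number of a turn 8.59, either way. A call with a gripper value outside its range is refused whole. The fingers move at their own pace and stop on an object; "newtons" is the grip in N (left out, the last holds). Time passes only in rows, so rows that do not move let the fingers close. It gives the time, the measured TCP pose, the force, the opening and the grip force at its end, in the units of the state.
- get_state(): the state, without advancing time (a new reading comes with each control period).
- get_image(name): name is "scene" or "top" or "wrist"; returns a dict with "color" (384x512x3 uint8, red, green, blue), "mtx" (3x3 intrinsics, pixels), "k1" (the pictures are not rectified: a ray, as slopes to the right and down, at radius r is drawn at 1 + k1 r^2 times it, then the intrinsics apply), "T" (4x4, takes a point from camera to world coordinates); the wrist camera has in their place "mount" (4x4, takes a point from camera to tool coordinates, whose origin is the TCP and whose axes are the flange's). Camera axes: x right, y down, z forward; pixel columns grow to the right and rows downward; lengths in m; the calibration is good to about 2 mm. A picture is of the moment at which its call begins: read the wrist's pose just before it. There is no depth.
- sign_off(): hands the job in; it is judged then, once.
The state is a dict: "clock": time; "qpos": joint angles; "qd": joint speeds; "effort": joint torques, N m; "position": TCP position; "ee_rot": TCP orientation; "contact_force": force on the tool from outside, world axes, zero at the start; "moment": the same for the moment, N m; "width": finger opening in m; "gripper_force": force on a finger pad.
Only numpy, scipy, OpenCV 4.12 (cv2) and the standard library are available. Lean on these libraries where they do the work, as an engineer would, in place of code of your own. Each camera call takes 0.05 s, during which the arm holds its last target. There are 200 camera calls.

## Working session

There is one attempt and no reset: what is moved stays moved. The work goes in short steps, Python scripts to look and compute and a tool call to move; the robot and the scene stay as the last step left them, time stands still between calls to the robot, and variables do not carry over. Pictures are saved under pics/ and viewed, at most 10 in all, crops included, and the job is handed in when it is done.

Besides the shell and the picture viewer there is one more tool, called after "Emit:" by a JSON object that holds its "op" and its "data". send_rows: Moves the arm, as the interface text tells. Its arguments: {"type":"object","properties":{"steps":{"type":"array"},"newtons":{"type":"number"}},"required":["steps"]}

```bash
mkdir -p pics; python3 - <<'E'
from rig import *
import cv2,json,numpy as np
print(get_state(),pinch_z)
for n in("scene","top"):
    d=get_image(n);cv2.imwrite(f"pics/{n}0.png",d["color"][...,::-1]);print(n,d["mtx"].tolist(),d["k1"],d["T"].round(4).tolist())
E
```

```text
{'clock': 0.0, 'qpos': array([-1.31800142e+00,  2.76569968e-01,  1.50615038e+00, -1.72820544e-05,
        1.36068649e+00, -1.21042153e-01]), 'qd': array([ 3.39093662e-04,  1.48082846e-03,  3.43123854e-04, -1.11175963e-03,
       -1.03652934e-03, -6.80092573e-05]), 'effort': array([-5.93475716e-05, -4.16781735e+01, -2.45809472e+01, -2.03191494e-04,
        1.11388150e-02,  1.16901177e-06]), 'position': array([ 0.20981602, -0.53477707,  0.23044711]), 'ee_rot': array([-9.04565341e-04,  9.82580794e-01,  1.85833690e-01, -6.81435612e-05]), 'contact_force': array([ 0.0544329 ,  0.60932719, -0.38775131]), 'moment': array([ 0.02320587, -0.00421137,  0.04629516]), 'gripper_force': 0.0, 'width': 0.08543561971696836} 0.0187
scene [[375.2141908909139, 0.0, 259.0713302068803], [0.0, 375.2141908909139, 196.01297493952865], [0.0, 0.0, 1.0]] 0.0067374263195082735 [[-0.9878, -0.1234, 0.0954, 0.4207], [-0.1549, 0.7038, -0.6933, 0.8154], [0.0184, -0.6996, -0.7143, 0.9056], [0.0, 0.0, 0.0, 1.0]]
top [[416.5343967971823, 0.0, 253.22589996511837], [0.0, 416.5343967971823, 185.40405386758576], [0.0, 0.0, 1.0]] -0.057265786942148844 [[0.0205, -0.9871, 0.1586, 0.3644], [-0.9995, -0.0239, -0.0192, 0.0531], [0.0228, -0.1581, -0.9872, 1.1275], [0.0, 0.0, 0.0, 1.0]]
```

View pics/top0.png

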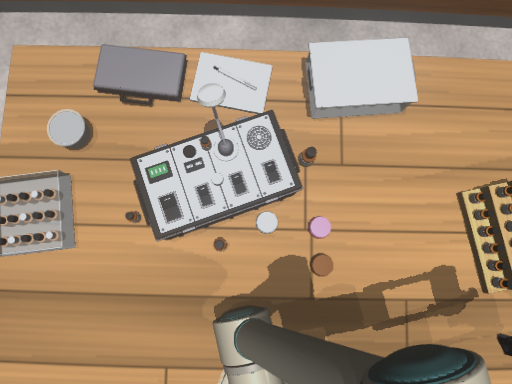

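View pics/scene0.png

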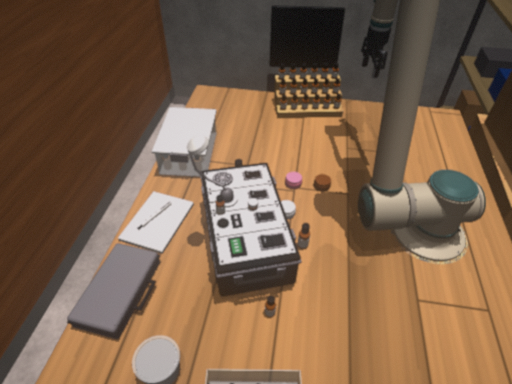

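The top view shows the modules from left to right as main (meter at 160,172), USB (ports at 190,155), outlet (lamp plug at 226,147) and inverter (fan at 259,137). The rockers sit at about (169,206), (205,194), (238,182) and (270,171), and the pot is at about (217,180). Next I'll fit the plates and rockers in world coordinates.

```bash
cat > h.py <<'E'
import cv2,numpy as np
def toplane(d,px,z,T=None):
    T=d["T"] if T is None else T; K=d["mtx"];p=np.asarray(px,float).reshape(-1,1,2)
    dist=np.array([d["k1"],0,0,0,0.])
    u=cv2.undistortPoints(p,K,dist).reshape(-1,2)
    r=np.c_[u,np.ones(len(u))]@T[:3,:3].T; o=T[:3,3]
    return (o+r*((z-o[2])/r[:,2])[:,None])[:,:2]
def topix(d,P,T=None):
    T=d["T"] if T is None else T; Ti=np.linalg.inv(T)
    return cv2.projectPoints(np.asarray(P,float),cv2.Rodrigues(Ti[:3,:3])[0],Ti[:3,3],d["mtx"],np.array([d["k1"],0,0,0,0.]))[0].reshape(-1,2)
E
python3 - <<'E'
from rig import *
from h import *
d=get_image("top");im=d["color"];hsv=cv2.cvtColor(im,cv2.COLOR_RGB2HSV)
m=((hsv[...,2]>170)&(hsv[...,1]<40)).astype(np.uint8)
roi=np.zeros_like(m);cv2.fillPoly(roi,[np.array([[125,155],[280,105],[310,190],[160,245]])],1);m&=roi
m=cv2.morphologyEx(m,cv2.MORPH_OPEN,np.ones((2,2)))
m2=cv2.morphologyEx(m,cv2.MORPH_CLOSE,np.ones((5,5)))
n,l,s,c=cv2.connectedComponentsWithStats(m2)
k=1+np.argmax(s[1:,4]);print(s[1:])
pts=np.argwhere(l==k)[:,::-1]
w=toplane(d,pts,.144)
R=cv2.minAreaRect((w*1000).astype(np.float32));print(R,cv2.boxPoints(R))
# dark blobs (rockers)
dk=((hsv[...,2]<75)&(roi>0)).astype(np.uint8)
n,l,s,c=cv2.connectedComponentsWithStats(dk)
for i in range(1,n):
    if 60<s[i,4]<900: print(s[i],c[i].round(1),(toplane(d,c[i:i+1],.150)*1000).round(1))
cr=cv2.resize(im[100:250,120:320],None,fx=4,fy=4,interpolation=cv2.INTER_CUBIC)
b=cv2.boxPoints(R)/1000
q=(topix(d,np.c_[b,np.full(4,.144)])-[120,100])*4
cv2.polylines(cr,[q.astype(int)],True,(255,0,0),1)
cv2.imwrite("pics/crop1.png",cr[...,::-1])
E
```

```text
[[ 138  112  158  122 7860]
 [ 258  136    4    4   16]
 [ 269  201    2    2    4]]
((555.4982299804688, 125.36921691894531), (204.11892700195312, 336.6185302734375), 21.125093460083008) [[399.638    245.5846  ]
 [520.95715  -68.41173 ]
 [711.35846    5.153839]
 [590.0393   319.15015 ]]
[280 129  19  44 142] [289.2 150. ] [[610.2 -51.1]]
[183 145  12  12  96] [188.8 151.2] [[600.9 190.8]]
[196 203  72  26 124] [231.3 215.5] [[448.6  84.1]]
```

View pics/crop1.png

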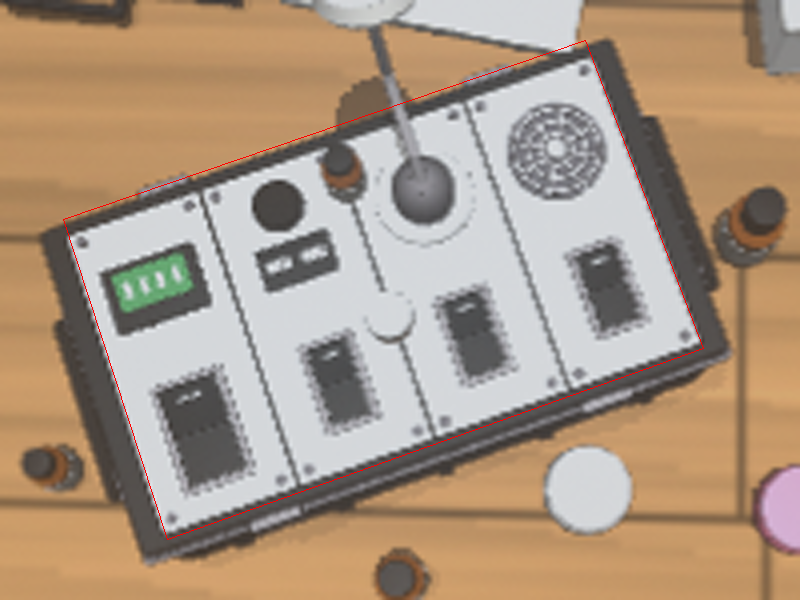

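Using the plate's front edge, the box yaw is 21.1° and the centre is about (549,123) mm. The tool is already aligned with the box axes. I'll close the fingers and go over the main module.

Emit:
{"op": "send_rows", "data": {"steps": [-1,1.5,-1.8,-0.2,0,-1,3.1,-3.6,-0.2,0,-1,3.1,-3.6,-0.2,0,-1,3.1,-3.6,-0.2,0,-1,3.1,-3.6,-0.2,0,-1,3.1,-3.6,-0.2,0,-1,3.1,-3.6,-0.2,0,-1,3.1,-3.6,-0.2,0,-1,3.1,-3.6,-0.2,0,-1,3.1,-3.6,0,0,-1,3.1,-3.6,0,0,-1,3.1,-3.6,0,0], "newtons": 20}}

```text
clock: 1.35
position: [0.3903, -0.018, 0.2494]
ee_rot: [0.0, 0.983, 0.186, 0.0]
contact_force: [1.5, -1.4, 0.7]
width: 0.0002
gripper_force: 0.0
```

Emit:
{"op": "send_rows", "data": {"steps": [-1,3.1,-3.6,0,0,-1,3.1,-3.6,0,0,-1,3.1,-3.6,0,0,-1,1.5,-3.6,0,0,-1,0,-3,0,0,-1,0,-2,0,0,-1,0,0,0,0,-1,0,0,0,0]}}

```text
clock: 2.15
position: [0.4198, 0.2, 0.2491]
ee_rot: [0.0, 0.982, 0.186, -0.0]
contact_force: [-0.1, 0.3, -0.1]
width: 0.0
gripper_force: 0.0
```

```bash
cat > w.py <<'E'
import sys
from rig import *
from h import *
from scipy.spatial.transform import Rotation as Ro
# box fit: centre, yaw
C=np.array([548.9,122.8])/1000; yaw=np.radians(21.13)
xh=np.array([np.cos(yaw),np.sin(yaw)]); yh=np.array([-xh[1],xh[0]])
def press(y,x=-.029): return C+x*xh+y*yh
S={"main":.1275,"usb":.0425,"outlet":-.0425,"inverter":-.1275}
def wrist():
    s=get_state();d=get_image("wrist")
    T=np.eye(4);T[:3,:3]=Ro.from_quat(np.roll(s["ee_rot"],-1)).as_matrix();T[:3,3]=s["position"]
    return s,d,T@d["mount"],T
def go(s,T,name):
    t=np.r_[press(S[name]),.155]; return ((T[:3,:3].T@(t-s["position"]))*100).round(2)
if __name__=="__main__":
    s,d,W,T=wrist()
    print(s["clock"],s["position"].round(4),s["ee_rot"].round(4),s["contact_force"].round(2),s["width"],d["mount"].round(3).tolist())
    for n in S: print(n,go(s,T,n),topix(d,[np.r_[press(S[n]),.155]],W).round(1))
    im=d["color"].copy()
    for n in S:
        for p in topix(d,[np.r_[press(S[n]),.155],np.r_[press(S[n],-.045),.150]],W): cv2.drawMarker(im,tuple(int(v) for v in p.clip(-999,9999)),(255,0,0),0,8)
    q=[np.r_[C+x*xh+y*yh,.144] for x,y in((-.095,-.169),(-.095,.169),(.095,.169),(.095,-.169))]
    cv2.polylines(im,[topix(d,q,W).astype(int)],True,(0,255,0),1)
    cv2.imwrite(sys.argv[1],im[...,::-1])
E
python3 w.py pics/w1.png
```

```text
2.15 [0.4198 0.2    0.2491] [ 5.000e-04  9.825e-01  1.865e-01 -1.000e-04] [-0.11  0.33 -0.13] 1.9031996408869427e-05 [[-0.001, -0.956, -0.293, 0.074], [1.0, -0.001, -0.0, 0.001], [-0.0, -0.293, 0.956, -0.142], [0.0, 0.0, 0.0, 1.0]]
main [ 6.37 -0.87  9.41] [[245.2 119.7]]
usb [6.32 7.63 9.41] [[348.4 120.7]]
outlet [ 6.26 16.13  9.42] [[447.2 122.8]]
inverter [ 6.21 24.63  9.43] [[537.1 125.9]]
```

View pics/w1.png

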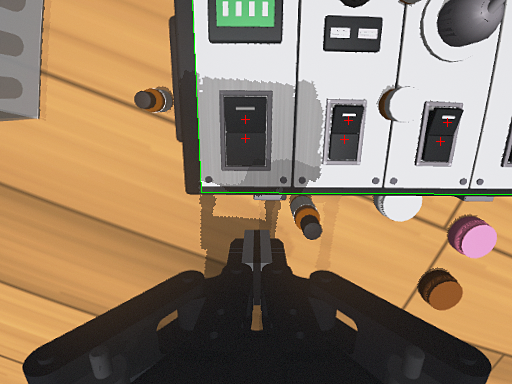

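The overlay of the box fit sits right on the plates and rockers: main rocker seam at (246,137), press point at (245,120), pot at (400,103), raised half towards the meter. I'll move over main's press point and go down to 10 mm above it.

Emit:
{"op": "send_rows", "data": {"steps": [-1,3.2,-0.4,0,0,-1,3.2,-0.5,0,0,-1,0,0,3,0,-1,0,0,3,0,-1,0,0,2,0,-1,0,0,0.4,0,-1,0,0,0,0,-1,0,0,0,0]}}

```text
clock: 3.0
position: [0.4774, 0.2316, 0.1665]
ee_rot: [-0.0, 0.983, 0.185, 0.001]
contact_force: [0.5, 0.6, 0.2]
width: 0.0
gripper_force: 0.0
```

Emit:
{"op": "send_rows", "data": {"steps": [-1,0,0,0.3,0,-1,0,0,0.3,0,-1,0,0,0.3,0,-1,0,0,0.3,0,-1,0,0,0.2,0,-1,0,0,0,0,-1,0,0,0,0]}}

```text
clock: 3.7
position: [0.4763, 0.2319, 0.1513]
ee_rot: [0.0, 0.983, 0.186, 0.0]
contact_force: [1.1, 1.2, 1.2]
width: 0.0004
gripper_force: 0.7
```

Emit:
{"op": "send_rows", "data": {"steps": [-1,0,0,0.1,0,-1,0,0,0,0]}}

```text
clock: 3.9
position: [0.4763, 0.2319, 0.1503]
ee_rot: [-0.0, 0.983, 0.186, 0.0]
contact_force: [0.4, 0.5, 1.3]
width: 0.0001
gripper_force: 0.8
```

Emit:
{"op": "send_rows", "data": {"steps": [-1,0,0,0.08,0,-1,0,0,0,0]}}

```text
clock: 4.1
position: [0.4764, 0.2319, 0.15]
ee_rot: [-0.0, 0.983, 0.186, 0.0]
contact_force: [0.5, 0.7, 5.0]
width: 0.0003
gripper_force: 2.4
```

Force rises sharply to 5 N at z = 0.150, which is the stop. One small extra push, then retract and check.

Emit:
{"op": "send_rows", "data": {"steps": [-1,0,0,0.04,0,-1,0,0,0,0]}}

```text
clock: 4.3
position: [0.4764, 0.232, 0.15]
ee_rot: [-0.0, 0.983, 0.186, 0.0]
contact_force: [-0.3, -0.0, 7.1]
width: -0.0
gripper_force: 3.5
```

Emit:
{"op": "send_rows", "data": {"steps": [-1,0,0,-1,0,-1,0,0,-3,0,-1,0,0,-4,0,-1,-2,0,-2,0,-1,-3,1,0,0,-1,-2,4,0,0,-1,0,5,0,0,-1,0,5,0,0,-1,0,3,0,0,-1,0,0,0,0,-1,0,0,0,0]}}

```text
clock: 5.4
position: [0.4761, 0.0385, 0.2488]
ee_rot: [-0.001, 0.983, 0.185, -0.001]
contact_force: [0.1, -0.2, -0.7]
width: -0.0001
gripper_force: 0.0
```

```bash
python3 w.py pics/w2.png
```

```text
5.4 [0.4761 0.0385 0.2488] [-6.000e-04  9.828e-01  1.849e-01 -9.000e-04] [ 0.11 -0.18 -0.68] -0.00012965060025146817 [[-0.001, -0.956, -0.293, 0.074], [1.0, -0.001, -0.0, 0.001], [-0.0, -0.293, 0.956, -0.142], [0.0, 0.0, 0.0, 1.0]]
main [  7.   -17.96   9.39] [[ 42.2 114.7]]
usb [ 6.97 -9.46  9.38] [[140.4 112.9]]
outlet [ 6.95 -0.96  9.37] [[243.9 112.4]]
inverter [6.92 7.54 9.36] [[348.1 113.2]]
```

View pics/w2.png

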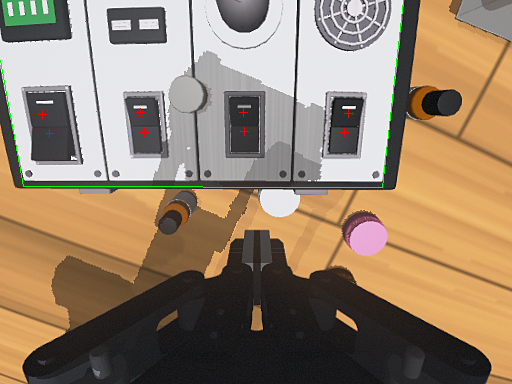

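Main is over: its near half now stands up and its meter half is flat (47,125). The other three rockers are unchanged, and nothing has moved. The inverter comes next.

Emit:
{"op": "send_rows", "data": {"steps": [-1,3,3.5,0,0,-1,3.9,4,0,0,-1,0,0,3,0,-1,0,0,3,0,-1,0,0,2,0,-1,0,0,0.4,0,-1,0,0,0,0,-1,0,0,0,0]}}

```text
clock: 6.25
position: [0.5637, -0.0028, 0.1664]
ee_rot: [0.0, 0.982, 0.186, 0.001]
contact_force: [-0.4, -0.4, 0.6]
width: 0.0001
gripper_force: 0.0
```

Emit:
{"op": "send_rows", "data": {"steps": [-1,0,0,0.3,0,-1,0,0,0.3,0,-1,0,0,0.3,0,-1,0,0,0.3,0,-1,0,0,0.2,0,-1,0,0,0.1,0,-1,0,0,0,0]}}

```text
clock: 6.95
position: [0.5636, -0.0034, 0.1503]
ee_rot: [0.0, 0.983, 0.186, 0.001]
contact_force: [2.1, 1.3, 1.7]
width: 0.0003
gripper_force: 1.1
```

Emit:
{"op": "send_rows", "data": {"steps": [-1,0,0,0.08,0,-1,0,0,0,0]}}

```text
clock: 7.15
position: [0.5636, -0.0035, 0.15]
ee_rot: [0.0, 0.983, 0.186, 0.001]
contact_force: [0.6, 1.4, 5.9]
width: -0.0003
gripper_force: 2.5
```

Emit:
{"op": "send_rows", "data": {"steps": [-1,0,0,0.04,0,-1,0,0,0,0]}}

```text
clock: 7.35
position: [0.5636, -0.0035, 0.15]
ee_rot: [0.0, 0.983, 0.186, 0.001]
contact_force: [0.9, 1.7, 7.8]
width: 0.0004
gripper_force: 3.5
```

Emit:
{"op": "send_rows", "data": {"steps": [-1,0,0,-1,0,-1,0,0,-3,0,-1,0,0,-4,0,-1,-3,0,-2,0,-1,-4,-3,0,0,-1,0,-4,0,0,-1,0,0,0,0,-1,0,0,0,0]}}

```text
clock: 8.15
position: [0.4717, 0.0363, 0.2491]
ee_rot: [0.001, 0.982, 0.187, -0.0]
contact_force: [-0.2, -1.0, -0.1]
width: 0.0
gripper_force: 0.0
```

```bash
python3 w.py pics/w3.png; python3 -c "
from rig import *;print(get_state()['qpos'])"
```

```text
8.15 [0.4717 0.0363 0.2491] [ 5.000e-04  9.824e-01  1.866e-01 -1.000e-04] [-0.2  -1.04 -0.06] 3.704908378560843e-05 [[-0.001, -0.956, -0.293, 0.074], [1.0, -0.001, -0.0, 0.001], [-0.0, -0.293, 0.956, -0.142], [0.0, 0.0, 0.0, 1.0]]
main [  7.55 -18.     9.39] [[ 40.5 107.9]]
usb [ 7.49 -9.5   9.4 ] [[139.3 106.4]]
outlet [ 7.44 -1.    9.41] [[243.4 106.2]]
inverter [7.38 7.5  9.42] [[347.8 107.3]]
[-7.05292485e-02  1.11688821e-01  1.67471523e+00 -1.16203389e-03
  1.35508468e+00  1.12599658e+00]
```

View pics/w3.png

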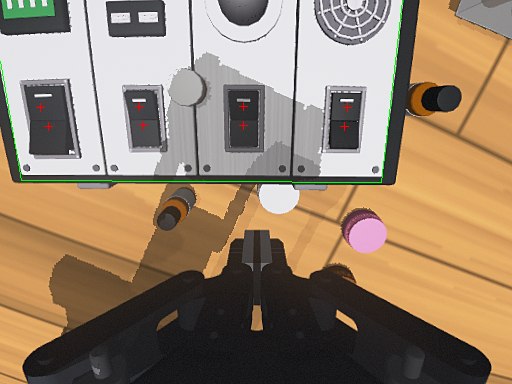

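Inverter half is now flat (347,105), and the pot, bottles and USB rocker are unchanged. At the outlet the wrist camera would sit close to the gooseneck, so I'll turn the tool half round first to put the camera on the near side.

Emit:
{"op": "send_rows", "data": {"steps": [-1,0,0,0,-4,-1,0,0,0,-8,-1,0,0,0,-8,-1,0,0,0,-8,-1,0,0,0,-8,-1,0,0,0,-8,-1,0,0,0,-8,-1,0,0,0,-8,-1,0,0,0,-8,-1,0,0,0,-8,-1,0,0,0,-8,-1,0,0,0,-8]}}

```text
clock: 9.4
position: [0.4731, 0.035, 0.2484]
ee_rot: [-0.0, 0.547, 0.837, -0.001]
contact_force: [-0.3, 0.4, 0.1]
width: 0.0001
gripper_force: 0.0
```

Emit:
{"op": "send_rows", "data": {"steps": [-1,0,0,0,-8,-1,0,0,0,-8,-1,0,0,0,-8,-1,0,0,0,-8,-1,0,0,0,-8,-1,0,0,0,-8,-1,0,0,0,-8,-1,0,0,0,-8,-1,0,0,0,-8,-1,0,0,0,-8,-1,0,0,0,-8,-1,0,0,0,0]}}

```text
clock: 10.6
position: [0.473, 0.0351, 0.2485]
ee_rot: [-0.001, -0.185, 0.983, -0.0]
contact_force: [-0.3, 0.1, -0.2]
width: 0.0
gripper_force: 0.0
```

```bash
python3 w.py pics/w4.png
```

```text
10.6 [0.473  0.0351 0.2485] [-5.000e-04 -1.851e-01  9.827e-01 -3.000e-04] [-0.27  0.14 -0.16] 1.1767911259907272e-05 [[-0.001, -0.956, -0.293, 0.075], [1.0, -0.001, -0.0, -0.001], [0.0, -0.293, 0.956, -0.142], [0.0, 0.0, 0.0, 1.0]]
main [-7.42 18.17  9.33] [[441.4 266.4]]
usb [-7.39  9.67  9.33] [[357.1 267.5]]
outlet [-7.36  1.17  9.34] [[269.4 267.8]]
inverter [-7.32 -7.33  9.34] [[181.3 267.3]]
```

Outlet: x −7.3, y +1.1 in tool axes.

Emit:
{"op": "send_rows", "data": {"steps": [-1,-3.5,0.5,0,0,-1,-3.8,0.6,0,0,-1,0,0,3,0,-1,0,0,3,0,-1,0,0,2,0,-1,0,0,0.4,0,-1,0,0,0,0,-1,0,0,0,0]}}

```text
clock: 11.45
position: [0.5373, 0.0728, 0.166]
ee_rot: [0.001, -0.185, 0.983, -0.0]
contact_force: [0.7, 0.4, 0.3]
width: 0.0001
gripper_force: 0.0
```

Emit:
{"op": "send_rows", "data": {"steps": [-1,0,0,0.3,0,-1,0,0,0.3,0,-1,0,0,0.3,0,-1,0,0,0.3,0,-1,0,0,0.2,0,-1,0,0,0.1,0,-1,0,0,0,0]}}

```text
clock: 12.15
position: [0.5368, 0.0731, 0.1501]
ee_rot: [0.001, -0.186, 0.983, -0.0]
contact_force: [2.2, 1.9, 1.6]
width: -0.0001
gripper_force: 1.1
```

Emit:
{"op": "send_rows", "data": {"steps": [-1,0,0,0.08,0,-1,0,0,0,0]}}

```text
clock: 12.35
position: [0.5368, 0.0731, 0.15]
ee_rot: [0.001, -0.186, 0.983, -0.0]
contact_force: [0.2, 0.9, 6.1]
width: -0.0002
gripper_force: 3.1
```

Emit:
{"op": "send_rows", "data": {"steps": [-1,0,0,0.04,0,-1,0,0,0,0]}}

```text
clock: 12.55
position: [0.5368, 0.0731, 0.15]
ee_rot: [0.001, -0.186, 0.983, -0.0]
contact_force: [1.2, -0.5, 8.6]
width: -0.0001
gripper_force: 4.1
```

Emit:
{"op": "send_rows", "data": {"steps": [-1,0,0,-1,0,-1,0,0,-3,0,-1,0,0,-4,0,-1,3,0,-2,0,-1,4,0,-2,0,-1,2,0,-2,0,-1,0,-3,0,0,-1,0,-5,0,0,-1,0,-5,0,0,-1,0,-5,0,0,-1,0,0,0,0,-1,0,0,0,0]}}

```text
clock: 13.75
position: [0.5174, -0.1282, 0.2878]
ee_rot: [-0.001, -0.185, 0.983, 0.001]
contact_force: [-0.3, 0.4, -0.5]
width: 0.0002
gripper_force: 0.0
```

```bash
python3 - <<'E'
from rig import *
import cv2,numpy as np
t=get_image("top")["color"][100:250,120:320];a=cv2.resize(t,None,fx=4,fy=4,interpolation=cv2.INTER_CUBIC)
cv2.imwrite("pics/t5.png",a[...,::-1])
cv2.imwrite("pics/w5.png",get_image("wrist")["color"][...,::-1])
E
```

```text
(no output)
```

View pics/t5.png

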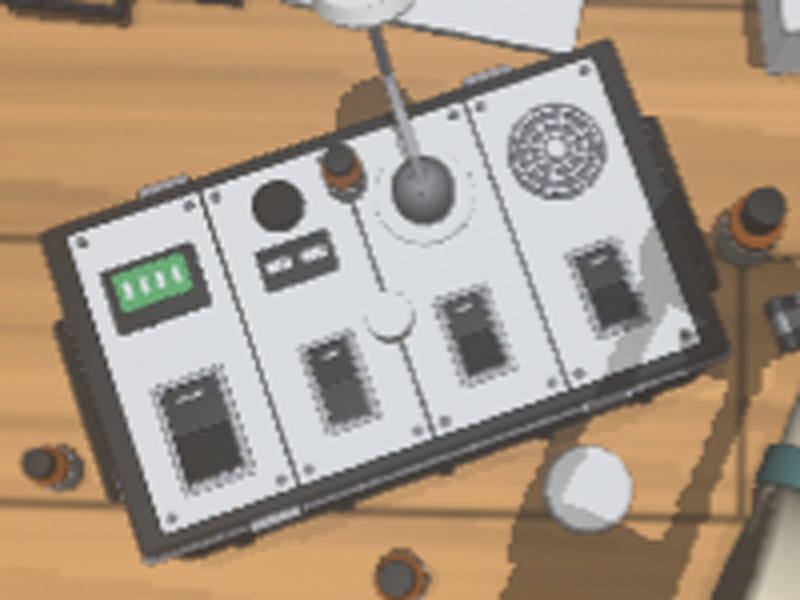

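View pics/w5.png

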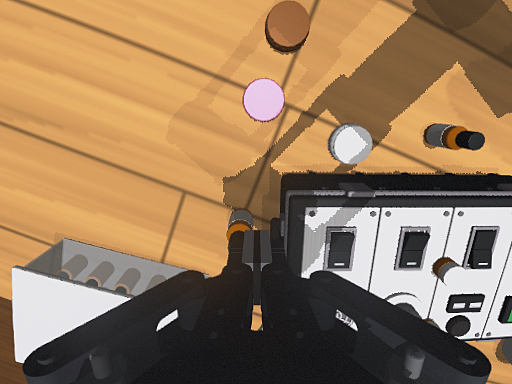

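In the final top view, main, outlet and inverter all show their on shading, with a lighter far half at (195,400), (465,310) and (600,262). USB at (340,380) is still off, the opposite shading. The pot (391,315) and the bottles are where they were, and the arm touches nothing.

```bash
python3 -c "
from rig import *;print(sign_off())"
```

```text
the job is handed in; nothing more can be done
None
```

The job is handed in: I pressed main, then inverter, then outlet fully on in that order, with USB left off and the bottles, pot and tin unmoved in the camera views; it took about 14 s of robot time, and peak reading while pressing was about 9 N.

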